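# Lock the sprung plunger of the sample cell

### The job

Take the blue keeper plate out of its rack, set it down flat on the green mat and let go, so that you can take it again the other way, by the thin sides of its handle. With the plate press the sample cell's brass plunger down into its housing and slide the plate away from the open end, under the red lips and up to the stop, so that it stays there by itself with the plunger trapped when you let go. Leave the two other plates in the rack and the jar and screwdriver on the bench where they are.

Things in the scene. Friction and masses are not known exactly. Their poses are not given: they have to be found in the camera images.
- keeper: The blue keeper plate, loose, about 0.08 to 0.15 kg. Origin: centre of its underside, z up. Plate 6 thick, 40 long in x; 45 wide in y, but with ears 60 wide at both ends (x from -20 to -8 and 8 to 20). On top, central, stands an upright handle block, 14 thick in x, 34 long in y, from z = 6 to z = 38. Turned half round it is the same.
- keeper_handle (a point): Centre of the keeper's handle, 22 above its underside; axes as the keeper's. In the rack only the ends of the handle are open to fingers (pinch along the keeper's y, 34 wide): the walls stand close along x. On the sample cell only its thin sides are free (pinch along the keeper's x, 14 wide): the tall cheeks stand close along y. Hence the regrasp on the mat.
- rack: Grey fixed rack, 80 (x) by 148 (y). Origin: centre of its underside. Three slots in a row along its y, at y = -48, 0 and 48, one plate in each, in any order; each 44 wide between 4 thick walls that rise to z = 30; slot floor at z = 4, sills at the x ends up to z = 9. The plates lie on the slot floor with their own x along the rack's y.
- spare_white: A white plate of the same shape and size in the rack: leave it there. Origin as for the keeper.
- spare_orange: An orange plate of the same shape and size in the rack: leave it there. Origin as for the keeper.
- mat: Green fixed mat, 110 by 110, 3 thick, on the bench. Origin: centre of its underside.
- cell: The sample cell: a low blue and white bench module, fixed, 220 (x) by 200 (y). Origin: centre of its underside. Its flat deck is at z = 55. A rear console strip (x from 50 to 106) rises to z = 85. The keeper's track lies along the cell's x: its open end at -x, its stop at +x.
- home (a point): Point on the deck (z = 55 of the cell) where the keeper's origin lies when fully home; axes as the cell's. In this frame: two 24 high dark steel cheeks (x from -44 to 22, inner faces at y = -32.5 and 32.5); red lips stick inwards from them to y = -25.5 and 25.5, 9 to 13 above the deck, at x from -21 to -11 and from 7 to 21. A stop, 7 high, has its face at x = 21.
- bay (a point): Point on the deck, 16 toward -x of home (same axes), where the keeper's origin is when it is pressed down: with its x along this x its ears then pass down beside the lips, with about 3 mm free either way in x and 2.5 mm in y. Pressed to within 3 mm of the deck it can slide 16 mm towards +x, under the lips. Let go before that, the spring lifts it again.
- plunger (a joint): How far the plunger is pressed, in m: 0 up (14 mm above the deck), 0.014 flush with the deck. Spring force about 3 N at the start of the travel to 10 N when flush; it comes back up at once when let go. Trapped by the keeper, which it pushes up against the lips, it stays at about 0.011.
- plunger_top (a point): Centre of the brass plunger's flat round top, 16 mm in diameter, upright, at x = -8, y = 0 of home; 14 mm above the deck when up.
- jar: Closed greenish sample jar, 44 in diameter, 55 tall, standing on the bench: leave alone. Origin: centre of its underside.
- screwdriver: Yellow-handled screwdriver, 140 long, lying on the bench along its own x, handle to -x: leave alone.
Mind the look-alikes: they are no part of the job. Of the things like the keeper, leave any that is black or purple; of the rest the larger one is meant.

How it is judged:
By the outcome, as a careful person would: the job done as asked, in the order asked, and still so for the second after the job is handed in, with the robot touching nothing.
It also fails if it takes over 53 s, if anything falls off the work surface, if the arm or the gripper's body presses on something with over 40 N, if the wrist force passes 120 N, or if a joint passes its speed limit or range.

### The arm

A 6-joint arm with a two-finger parallel gripper is mounted at the origin on the work surface. World frame = base frame: x ahead of the robot, y to its left, z up, the work surface at z = 0. Lengths are in mm, angles in rad, forces in N, time in s.
With the tool pointing down it reaches from about 225 to 725 mm from the base axis. Payload 3.1 kg.
Tool frame: the origin (TCP) lies on the centre line of the jaws, within the pads' length; the fingertips stand ctrl.tips_ahead ahead of it and the grasp point (between the pads) lies 3 mm ahead of it (ctrl.tips_ahead is the distance from the TCP to the fingertips, in mm); z points along the fingers, y is the direction in which the jaws open and shut (so a half turn about z gives the same grasp; the last joint's range is limited). The gripper opens to 85 mm and grips with 20 to 120 N. Pads are 22 mm wide; open, the fingers measure 114 mm over their backs; the gripper's body (76 mm by 85 mm) begins 54 mm behind the grasp point. The pads swing forward as they close: fully open they stand 13 mm farther back than shut.
Start: joints at [-0.128, 0.048, 0.099, 1.622, 0, 1.443], TCP at [524.993, -0.012, 253.312] pointing down, gripper open.
Joint ranges: [-2.91, 2.91], [-0.99, 1.94], [-1.21, 1.42], [-2.12, 2.29], [-1.49, 1.47], [-3.14, 3.14]. Speed limits (rad/s): [2.79, 2.79, 3.14, 3.14, 3.14, 3.14].

### API

Orientations are given as a unit quaternion [x, y, z, w].
In Python, from workcell import ctrl gives the robot as it stands.
- The arm moves only by the tool drive_tool, never from a script. Its argument "rows" is a list of rows, each a list of 4 numbers: the shift along the tool's x, y, z in cm, then the turn about the tool's z in degrees. A call has 1 to 5 rows; each row shifts and turns the commanded pose from where the row before left it, along the tool's axes as they then stand; what a row does not reach is not made up. A row lasts 1/10 s, in which the tool goes at most 50 mm and 8.59 degrees, less where a joint would pass 70% of its speed; a pose out of reach is approached as far as the arm can. A call is refused whole if a number of a shift passes 5 or a number of a turn 8.59, either way. A call with a gripper value outside its range is refused whole. "hand" is the opening, from -1 (shut) to 1 (fully open), so that 0 is half open, set as the call begins (left out, the last holds). The fingers move at their own pace and stop on an object; "newtons" is the grip in N (left out, the last holds). Time passes only in rows, so rows that do not move let the fingers close. It gives the time, the measured TCP pose, the force and the opening at its end, in the units of the state.
- ctrl.read_state(): the state, without advancing time (a new reading comes with each control period).
- ctrl.snapshot(name): name is "scene" or "side" or "wrist"; returns the picture (480x640x3 uint8, red, green, blue); there is no depth.
- ctrl.calibration(name): a dict with "fov_y" (degrees; the focal length in pixels is half the picture's height over the tangent of half this angle, whatever the lens; pixels are square), "cx", "cy" (the principal point, pixels), "rvec" (rotation vector, rad) and "tvec" (3), from world to camera coordinates, as OpenCV has them. Camera axes: x right, y down, z forward; pixel columns grow to the right and rows downward; lengths in mm; the calibration is good to about 2 mm. A picture is of the moment at which its call begins: read the wrist's pose just before it. calibration takes no time and is no camera call; for the wrist camera it gives the pose at the moment of the call.
- ctrl.finish_job(): hands the job in, once; it reports no verdict.
The state is a dict: "t": time; "q": joint angles; "qd": joint speeds; "joint_torque": joint torques, N m; "ee_pos": TCP position; "tool_rot": TCP orientation; "force": force on the tool from outside, world axes, zero at the start; "ft_torque": the same for the moment, N m; "finger_gap": opening from 0.0 (shut) to 1.0 (fully open).
Only numpy, scipy, OpenCV 4.12 (cv2) and the standard library are available. Lean on these libraries where they do the work, as an engineer would, in place of code of your own. Each camera call takes 0.05 s, during which the arm holds its last target.

## Working session

There is one attempt and no reset: what is moved stays moved. The work goes in short steps, Python scripts to look and compute and a tool call to move; the robot and the scene stay as the last step left them, time stands still between calls to the robot, and variables do not carry over. Pictures are saved under pics/ and viewed, and the job is handed in when it is done.

Besides the shell and the picture viewer there is one more tool, called after ">>>" as name(argument=value, ...), one argument or row to a line, values as JSON. drive_tool: Moves the arm, as the interface text tells. Its arguments: {"type":"object","properties":{"rows":{"type":"array"},"hand":{"type":"number"},"newtons":{"type":"number"}},"required":["rows"]}

```bash
ls; mkdir -p pics; cat > h.py <<'E'
import numpy as np,cv2
from workcell import ctrl
def snap(n,fn):
    im=ctrl.snapshot(n); cv2.imwrite('pics/'+fn+'.png',im[:,:,::-1]); return im
E
python3 - <<'E'
from h import *
for n in ['scene','side','wrist']:
    c=ctrl.calibration(n); print(n,c)
    snap(n,n+'0')
print(ctrl.read_state(),ctrl.tips_ahead)
E
```

```text
pics
scene {'fov_y': 45.075627495729975, 'cx': 324.71798661285175, 'cy': 237.59905970185093, 'rvec': array([ 0.7208656 ,  2.56965261, -1.19931699]), 'tvec': array([ 490.4724256 , -133.0281602 , 1342.41852658])}
side {'fov_y': 42.70677809528423, 'cx': 323.0293158914137, 'cy': 231.5099812808501, 'rvec': array([ 2.43357423, -0.1226971 ,  0.04877545]), 'tvec': array([-568.67859529,   94.48535356, 1211.99533254])}
wrist {'fov_y': 70.76472582777255, 'cx': 316.8245687995453, 'cy': 243.265931988244, 'rvec': array([-2.87702613e+00, -8.08471689e-05,  3.22685997e-03]), 'tvec': array([-524.57310808,  -34.45964313,  377.32734897])}
{'t': 0.15, 'q': array([-1.27796814e-01,  4.85956045e-02,  9.79058539e-02,  1.62194675e+00,
       -4.77888222e-06,  1.44302689e+00]), 'qd': array([-0.00065315, -0.00068747,  0.00590988,  0.00032942, -0.00066753,
        0.00238324]), 'joint_torque': array([ 1.92174317e-03, -3.39259207e+01,  3.20423770e+01,  1.53483648e-02,
       -7.92531455e-05, -2.20000692e-05]), 'ee_pos': array([5.24569033e+02, 4.30275501e-02, 2.52352185e+02]), 'tool_rot': array([ 7.07116161e-01,  7.07096803e-01, -5.64277703e-04, -7.26745544e-04]), 'force': array([-0.08655473, -0.48974807, -0.11606083]), 'ft_torque': array([-0.00617274, -0.04054979,  0.01052252]), 'finger_gap': 0.998750232363903} 22.0
```

View pics/scene0.png

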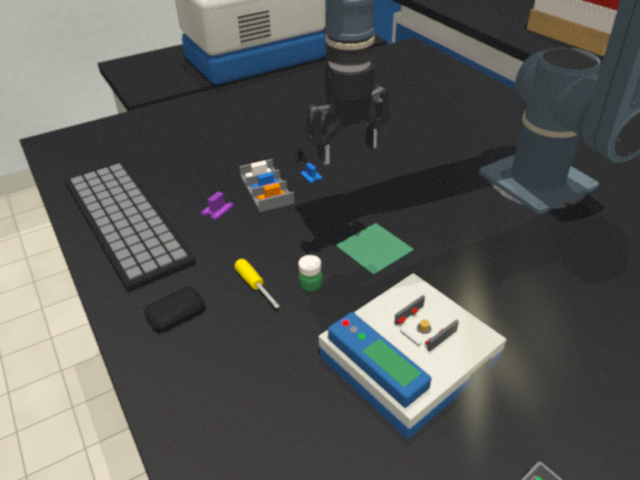

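View pics/side0.png

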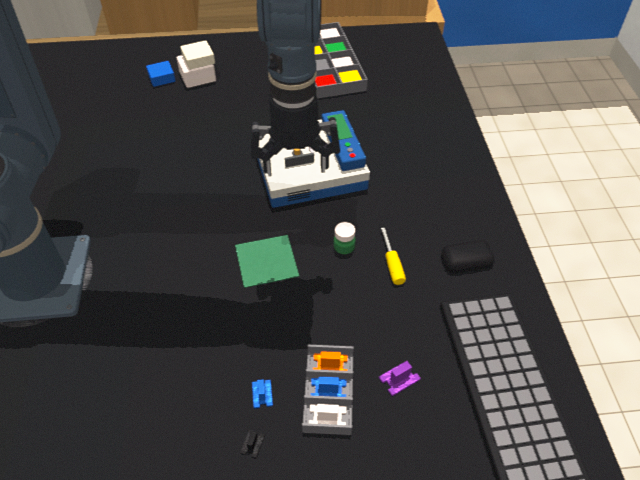

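View pics/wrist0.png

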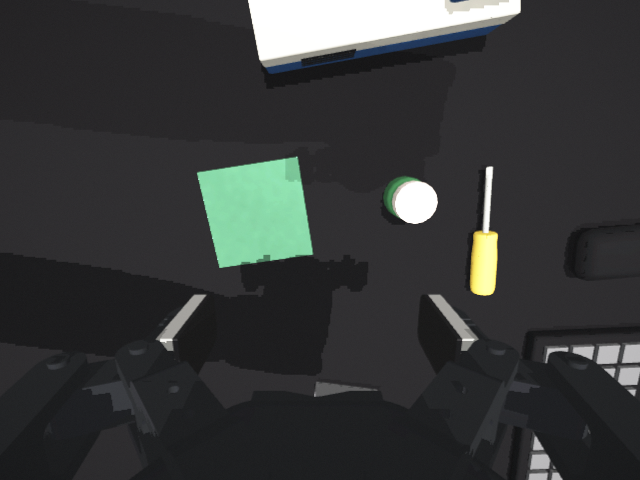

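The side view shows the rack near (328,390) with orange, blue and white plates. A small loose blue look-alike is at (262,393), the mat at (267,261) and the cell at (315,165). Next I'll get rough positions from these pixels.

```bash
cat >> h.py <<'E'
def ray(c,uv):
    f=240/np.tan(np.radians(c['fov_y'])/2)
    R=cv2.Rodrigues(np.array(c['rvec'],float))[0]
    C=-R.T@c['tvec']
    d=R.T@np.array([(uv[0]-c['cx'])/f,(uv[1]-c['cy'])/f,1.])
    return C,d
def onz(c,uv,z):
    C,d=ray(c,uv); return C+d*(z-C[2])/d[2]
def proj(c,p):
    f=240/np.tan(np.radians(c['fov_y'])/2)
    R=cv2.Rodrigues(np.array(c['rvec'],float))[0]
    q=R@np.array(p,float)+c['tvec']; return q[:2]/q[2]*f+[c['cx'],c['cy']]
def blobs(im,lo,hi,amin=20):
    h=cv2.cvtColor(im,cv2.COLOR_RGB2HSV); m=cv2.inRange(h,lo,hi)
    cs,_=cv2.findContours(m,cv2.RETR_EXTERNAL,cv2.CHAIN_APPROX_NONE)
    return sorted([c for c in cs if cv2.contourArea(c)>amin],key=cv2.contourArea)[::-1]
E
python3 - <<'E'
from h import *
np.set_printoptions(precision=1,suppress=True)
for n in ['side','scene','wrist']:
    im=cv2.imread('pics/%s0.png'%n)[:,:,::-1].copy(); c=ctrl.calibration(n)
    for nm,lo,hi,z in [('blue',(100,150,100),(118,255,255),30),('green',(65,80,60),(85,200,255),3),('orange',(8,180,150),(17,255,255),30),('brass',(17,80,80),(24,220,255),60),('red',(0,180,100),(4,255,255),67)]:
        for b in blobs(im,lo,hi,12)[:6]:
            r=cv2.minAreaRect(b); print(n,nm,np.array(r[0]),np.array(r[1]),r[2],onz(c,r[0],z)[:2])
c=ctrl.calibration('side')
for uv in [(308,345),(354,347),(351,434),(303,432)]: print(onz(c,uv,30)[:2])
E
python3 -c "
import cv2
i=cv2.imread('pics/side0.png');cv2.imwrite('pics/a.png',cv2.resize(i[320:460,230:430],None,fx=4,fy=4,interpolation=2))
i=cv2.imread('pics/scene0.png');cv2.imwrite('pics/b.png',cv2.resize(i[270:430,310:510],None,fx=4,fy=3.75,interpolation=2))"
```

```text
side blue [534.5  23. ] [ 46. 193.] 90.0 [1262.3  766.2]
side blue [342.7 136.3] [58.  24.1] 65.224853515625 [651.7 329.9]
side blue [328.  386.5] [19. 34.] 90.0 [ 549.3 -300.1]
side blue [160.4  72.8] [22.1 25.2] 75.96376037597656 [207.6 627.2]
side blue [261.8 392.8] [27.9 19.7] 85.2363510131836 [ 438.1 -300.2]
side green [266.6 260.2] [44.2 56.7] 78.36637115478516 [457.1  -0.1]
side green [339.7 126.2] [28.4 14. ] 64.53665161132812 [653.5 399.3]
side green [344.2 245.3] [21.2 15.6] 2.7263107299804688 [617.9  22.9]
side orange [332.5 363.5] [11. 27.] 90.0 [ 561.7 -258.1]
side brass [141.2  20.1] [ 34.2 232.3] 86.88916015625 [145.7 839.6]
side brass [433.   10.5] [21. 20.] 90.0 [970.2 810.5]
side brass [297. 151.] [6. 6.] 90.0 [539.3 256.4]
side brass [359.5  19.9] [ 9.6 17.3] 85.2363510131836 [754.  781.3]
side red [324.7  79.7] [ 9.4 19.8] 81.25383758544922 [626.9 503.6]
scene blue [379.  355.9] [112.6  37.6] 43.12212371826172 [618.3 245. ]
scene blue [261.5  57.5] [ 32.7 130. ] 82.193603515625 [ 256.6 -911.2]
scene blue [383.   19.2] [25.3 40.7] 15.708636283874512 [-261.3 -980.3]
[... 282 characters left out ...]
en [391.2 361.9] [58.  21.5] 41.18592834472656 [595.1 248.7]
scene green [309.5 282. ] [18. 23.] 90.0 [616.3  17.3]
scene orange [272.4 189.8] [10.7 19.6] 76.75948333740234 [ 554.9 -252.1]
scene brass [567.2  31.6] [83.7 22.6] 19.29004669189453 [-646.4 -495.2]
scene brass [423.5 325.5] [11.  9.] 90.0 [537.2 251.1]
scene red [602.5   4. ] [ 8. 31.] 90.0 [-940.2 -596.5]
scene red [401.  319.5] [3.5 7.8] 45.0 [564.5 226.6]
wrist green [254.8 212.7] [ 99.6 102.4] 81.02737426757812 [456.1   0.2]
wrist green [396.6 192.3] [23.8 43.4] 27.758541107177734 [611.4  22.7]
wrist brass [473.9 261. ] [ 9.7 63.3] 8.530766487121582 [677.2 -37. ]
[ 522.7 -217.7]
[ 603.  -229.8]
[ 577.1 -385.2]
[ 501.2 -374.3]
```

View pics/a.png

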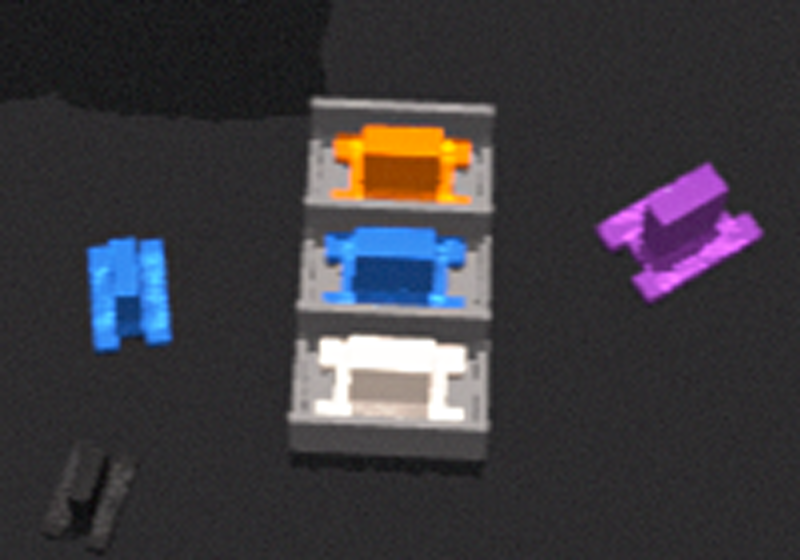

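View pics/b.png

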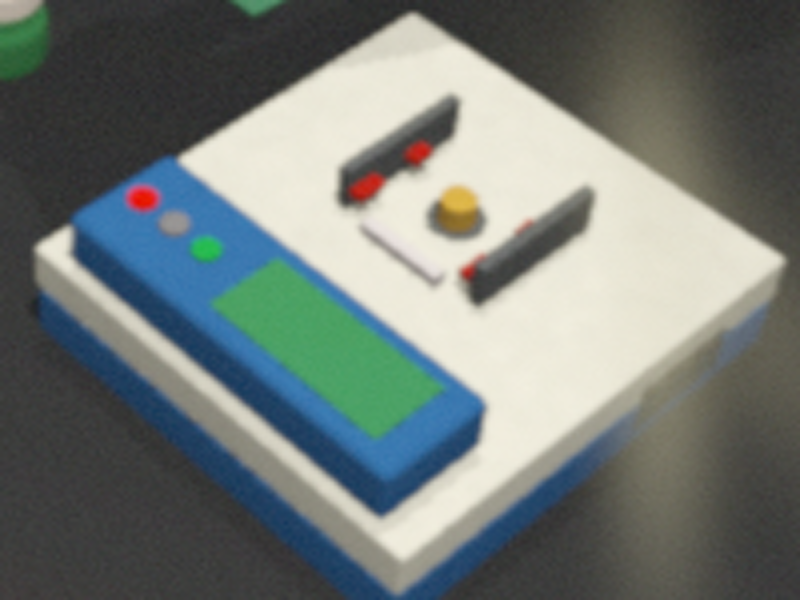

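```bash
python3 - <<'E'
from h import *
c=ctrl.calibration('wrist'); print(ray(c,(317,243)), ctrl.read_state()['ee_pos'])
print(onz(c,(317,243),42),onz(c,(317,400),42),onz(c,(317,20),42))
E
```

```text
(array([525.44860157,  65.27667672, 372.19235591]), array([-0.00140153, -0.26076547, -0.96540162])) [5.24569033e+02 4.30275501e-02 2.52352185e+02]
[524.96924055 -23.91186611  42.        ] [ 524.94988872 -212.20590379   42.        ] [524.98962427 174.42253002  42.        ]
```

>>> drive_tool(
  rows=[
    [-4,0.3,0,2],
    [-4,0.3,0,2],
    [-4,0.3,0,2],
    [-4,0.3,0,2],
    [-4,0.3,0,0],
  ],
)

```text
t: 0.65
ee_pos: [525.7, -201.8, 252.8]
tool_rot: [0.755, 0.656, -0.0, -0.0]
force: [0.1, 0.2, 0.7]
finger_gap: 0.999
```

>>> drive_tool(
  rows=[
    [-4,0.3,0,0],
    [-4,0.3,0,0],
    [-1,1,0,0],
    [0,0,0,0],
    [0,0,0,0],
  ],
)

```text
t: 1.15
ee_pos: [529.0, -291.3, 252.6]
tool_rot: [0.755, 0.656, -0.0, -0.001]
force: [-0.5, 0.7, 0.4]
finger_gap: 1.004
```

```bash
cat >> h.py <<'E'
def look(fn,n='wrist'):
    c=ctrl.calibration(n); s=ctrl.read_state(); im=snap(n,fn); np.savez('pics/'+fn,**c); return c,s,im
def cal(fn):
    d=np.load('pics/%s.npz'%fn); return {k:d[k] for k in d}
E
python3 -c "
from h import *
c,s,im=look('w1');print(s['ee_pos'],s['tool_rot'],proj(c,(552,-300,42)))"
```

```text
[ 529.00414697 -291.311562    252.62715988] [ 7.54772070e-01  6.55986445e-01 -4.12404903e-05 -9.51084932e-04] [340.39606722 225.28060161]
```

View pics/w1.png

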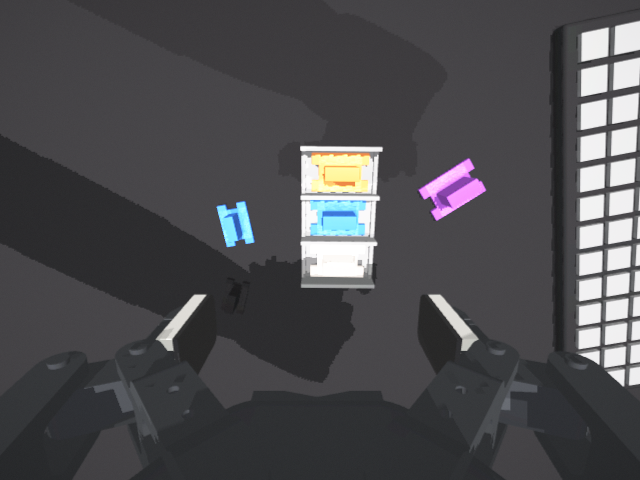

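The wrist view shows the rack, seen squarely, with the blue keeper at (338,218) between orange and white. I'll measure it more finely.

```bash
python3 - <<'E'
from h import *
np.set_printoptions(precision=1,suppress=True)
c=cal('w1'); im=cv2.imread('pics/w1.png')[:,:,::-1].copy()
for b in blobs(im,(95,120,60),(120,255,255),50)[:3]:
    r=cv2.minAreaRect(b); print(r,onz(c,r[0],10))
cv2.imwrite('pics/c.png',cv2.resize(im[140:295,290:390,::-1],None,fx=5,fy=3.8,interpolation=2)[:590])
for n,uv in [('tl',(301,149)),('tr',(381,149.5)),('bl',(302,286)),('br',(374,286))]: print(n,onz(c,uv,30))
E
```

```text
((235.20504760742188, 223.7218780517578), (44.22237014770508, 29.90631675720215), 77.00537872314453) [ 439.5 -289.3   10. ]
((338.5570373535156, 216.9899444580078), (19.86945343017578, 37.36384582519531), 79.99201965332031) [ 552.4 -297.7   10. ]
tl [ 523.6 -221.8   30. ]
tr [ 600.9 -233.2   30. ]
bl [ 502.9 -363.8   30. ]
br [ 580.4 -374.6   30. ]
```

View pics/c.png

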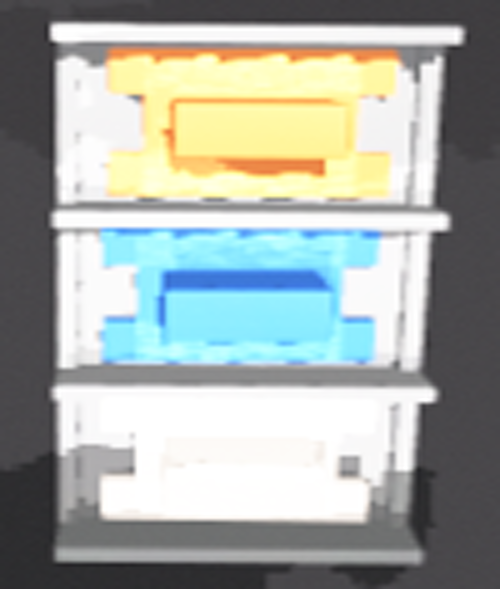

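```bash
cat >> h.py <<'E'
from scipy.spatial.transform import Rotation as Ro
def tool(s,p,yaw=None):
    "shift to world p in tool axes cm"
    R=Ro.from_quat(s['tool_rot']); d=R.inv().apply(np.array(p)-s['ee_pos'])/10
    m=R.as_matrix(); return d, np.degrees(np.arctan2(m[1,1],m[0,1]))
E
python3 - <<'E'
from h import *
np.set_printoptions(precision=2,suppress=True)
c=cal('w1');s=ctrl.read_state()
p=onz(c,(339.6,222.6),42);print(p)
for uv in[(322.6,222.6),(356.6,222.6)]:print(onz(c,uv,42))
print(s['ee_pos'],tool(s,[p[0],p[1],150]))
E
```

```text
[ 551.55 -297.18   42.  ]
[ 534.77 -294.82   42.  ]
[ 568.32 -299.54   42.  ]
[ 529.12 -290.78  253.01] (array([-0.33,  2.32, 10.3 ]), np.float64(-7.961071080139459))
```

>>> drive_tool(
  rows=[
    [-0.1,0.8,2.5,0.2],
    [-0.1,0.8,3,0.2],
    [-0.1,0.7,3,0],
    [0,0,3,0],
    [0,0,2,0],
  ],
  hand=0.4,
  newtons=40,
)

```text
t: 1.7
ee_pos: [550.9, -295.5, 115.7]
tool_rot: [0.756, 0.654, -0.0, -0.002]
force: [-0.0, 0.3, 0.1]
finger_gap: 0.7
```

>>> drive_tool(
  rows=[
    [0,0,0,0],
    [0,0,0,0],
    [0,0,0,0],
  ],
)

```text
t: 2.0
ee_pos: [552.7, -298.0, 120.7]
tool_rot: [0.757, 0.654, 0.0, 0.002]
force: [-0.1, -0.1, 0.8]
finger_gap: 0.702
```

```bash
python3 - <<'E'
from h import *
c,s,im=look('w2');look('s2','side');np.set_printoptions(precision=2,suppress=True)
i=cv2.imread('pics/s2.png');cv2.imwrite('pics/s2c.png',cv2.resize(i[280:460,230:430],None,fx=4,fy=3.3,interpolation=2))
print(s['ee_pos'],tool(s,[551.5,-297.2,60]))
E
```

```text
[ 552.75 -297.97  120.7 ] (array([ 0.07, -0.15,  6.07]), np.float64(-8.350986215686538))
```

View pics/w2.png

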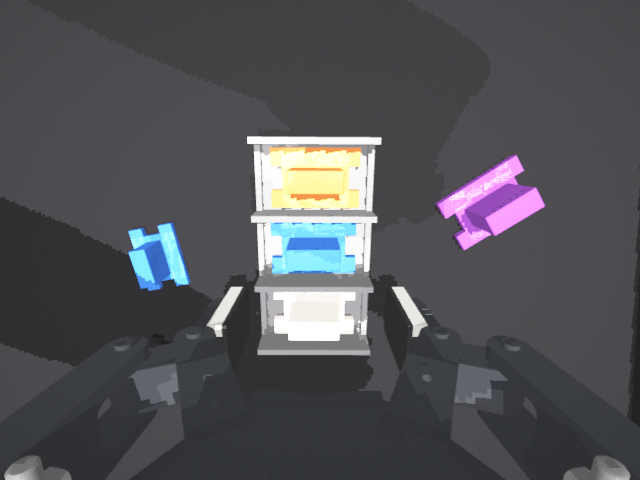

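View pics/s2c.png

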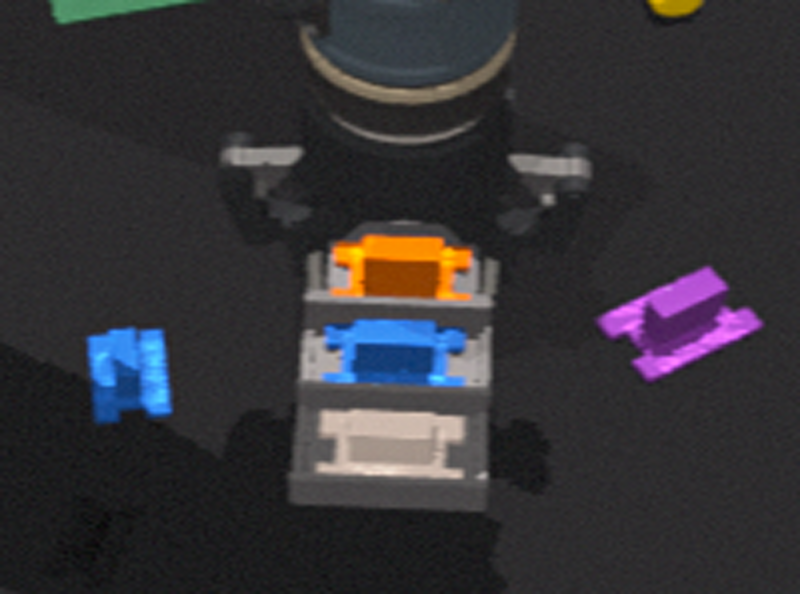

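```bash
python3 - <<'E'
from h import *
np.set_printoptions(precision=2,suppress=True)
c=cal('w2');s=ctrl.read_state();i=cv2.imread('pics/w2.png')
cv2.imwrite('pics/w2c.png',cv2.resize(i[200:300,240:390],None,fx=5,fy=5,interpolation=2))
E
```

```text
(no output)
```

View pics/w2c.png

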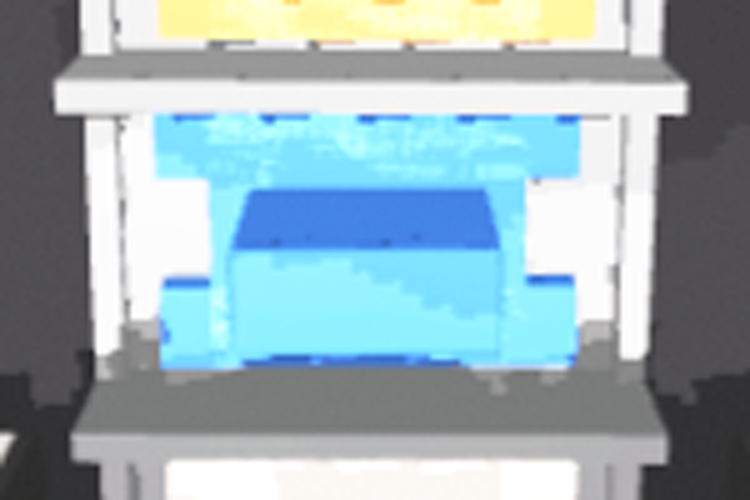

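```bash
python3 - <<'E'
from h import *
np.set_printoptions(precision=2,suppress=True)
c=cal('w2');s=ctrl.read_state();p=onz(c,(313,260.4),42);print(p,s['ee_pos'],tool(s,[p[0],p[1],36]))
E
```

```text
[ 551.46 -297.33   42.  ] [ 552.82 -298.37  120.81] (array([ 0.1 , -0.18,  8.48]), np.float64(-8.377466202549416))
```

>>> drive_tool(
  rows=[
    [0.1,-0.1,2.5,0],
    [0,0,2.5,0],
    [0,0,2,0],
    [0,0,1,0],
    [0,0,0.5,0],
  ],
)

```text
t: 2.6
ee_pos: [550.7, -296.8, 33.0]
tool_rot: [0.757, 0.653, -0.0, -0.0]
force: [0.4, 0.8, 0.4]
finger_gap: 0.703
```

>>> drive_tool(
  rows=[
    [0,0,0,0],
    [0,0,0,0],
    [0,0,0,0],
  ],
)

```text
t: 2.9
ee_pos: [551.8, -297.5, 35.0]
tool_rot: [0.757, 0.653, 0.0, 0.001]
force: [-0.5, 0.2, -0.4]
finger_gap: 0.702
```

Now I'll close the gripper.

>>> drive_tool(
  rows=[
    [0,0,0,0],
    [0,0,0,0],
    [0,0,0,0],
    [0,0,0,0],
    [0,0,0,0],
  ],
  hand=-1,
  newtons=40,
)

```text
t: 3.4
ee_pos: [551.4, -297.2, 34.3]
tool_rot: [0.757, 0.653, 0.0, 0.001]
force: [0.1, -0.1, 5.4]
finger_gap: 0.391
```

>>> drive_tool(
  rows=[
    [0,0,0,0],
    [0,0,0,0],
    [0,0,-0.5,0],
    [0,0,-1,0],
    [0,0,-1,0],
  ],
)

```text
t: 3.9
ee_pos: [550.0, -296.2, 57.8]
tool_rot: [0.757, 0.653, -0.0, -0.001]
force: [-0.2, -0.3, -1.6]
finger_gap: 0.39
```

```bash
python3 - <<'E'
from h import *
c,s,im=look('w3');look('s3','side');np.set_printoptions(precision=2,suppress=True)
print(s)
i=cv2.imread('pics/s3.png');cv2.imwrite('pics/s3c.png',cv2.resize(i[280:460,230:430],None,fx=4,fy=3.3,interpolation=2))
E
```

```text
{'t': 3.9, 'q': array([-0.6 ,  0.35,  0.06,  1.28,  0.  ,  1.12]), 'qd': array([-0.  , -0.07,  0.14,  0.19,  0.  ,  0.  ]), 'joint_torque': array([  0.01, -44.38,  31.04,  -0.13,  -0.  ,  -0.  ]), 'ee_pos': array([ 550.  , -296.21,   57.82]), 'tool_rot': array([ 0.76,  0.65, -0.  , -0.  ]), 'force': array([-0.16, -0.25, -1.58]), 'ft_torque': array([-0.04, -0.  ,  0.01]), 'finger_gap': 0.38971208515500394}
```

View pics/w3.png

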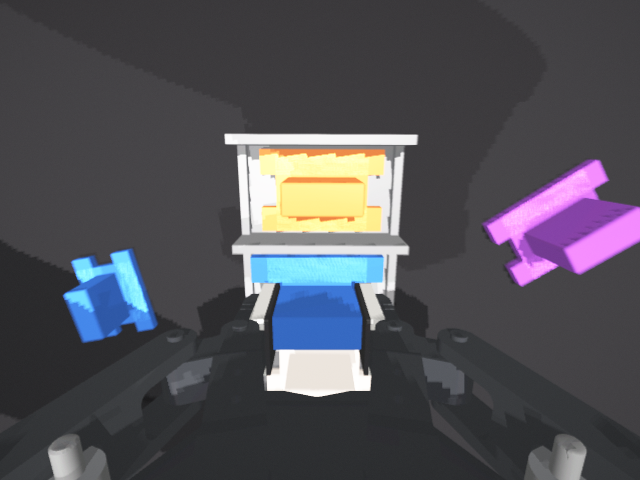

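View pics/s3c.png

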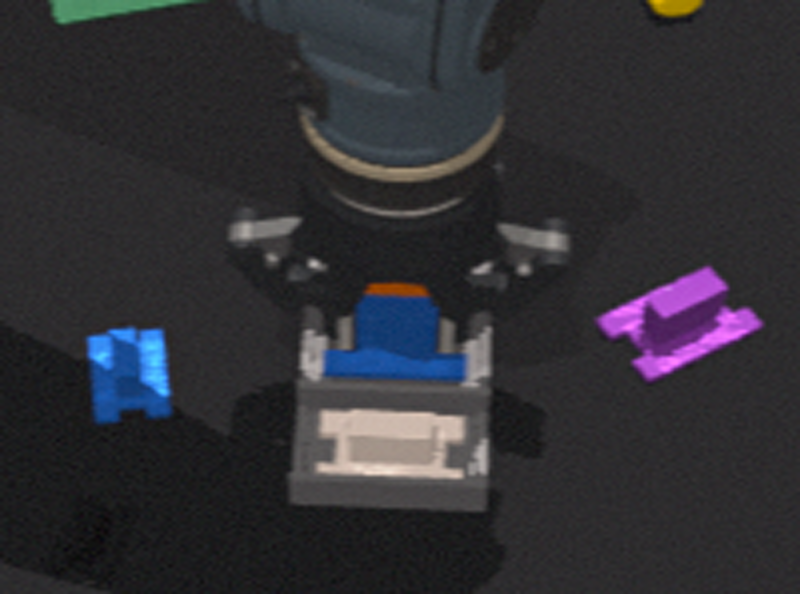

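>>> drive_tool(
  rows=[
    [0,0,-2,0],
    [0,0,-3,0],
    [0,0,-3,0],
    [1,-0.5,-1,0],
    [3,-1.5,0,0],
  ],
)

```text
t: 4.5
ee_pos: [538.5, -256.5, 150.7]
tool_rot: [0.758, 0.652, 0.001, 0.003]
force: [-0.3, 1.3, -1.1]
finger_gap: 0.388
```

>>> drive_tool(
  rows=[
    [3.5,-1.8,0,0],
    [3.5,-1.8,0,0],
    [3.5,-1.8,0,0],
    [3.5,-1.8,0,0],
    [3.5,-1.8,0,0],
  ],
)

```text
t: 5.0
ee_pos: [471.7, -65.8, 147.1]
tool_rot: [0.757, 0.653, -0.0, -0.001]
force: [0.6, 0.8, -0.5]
finger_gap: 0.391
```

>>> drive_tool(
  rows=[
    [3.5,-1.7,0,0],
    [2,-1,0,0],
    [0,0,0,-6],
    [0,0,0,-6],
    [0,0,0,-5],
  ],
)

```text
t: 5.5
ee_pos: [453.5, -8.6, 147.2]
tool_rot: [0.65, 0.76, -0.0, -0.001]
force: [-0.2, 0.1, -1.2]
finger_gap: 0.393
```

>>> drive_tool(
  rows=[
    [0,0,0,0],
    [0,0,0,0],
  ],
)

```text
t: 5.7
ee_pos: [454.0, -9.2, 147.6]
tool_rot: [0.653, 0.758, -0.0, -0.001]
force: [-0.0, 0.5, -1.7]
finger_gap: 0.392
```

```bash
python3 - <<'E'
from h import *
c,s,im=look('w4');np.set_printoptions(precision=2,suppress=True)
print(s['t'],s['ee_pos'],s['finger_gap'],tool(s,[456,0,60]))
E
```

```text
5.7 [454.01  -9.25 147.58] 0.39207013799315354 (array([0.88, 0.34, 8.76]), np.float64(8.514549631353288))
```

View pics/w4.png

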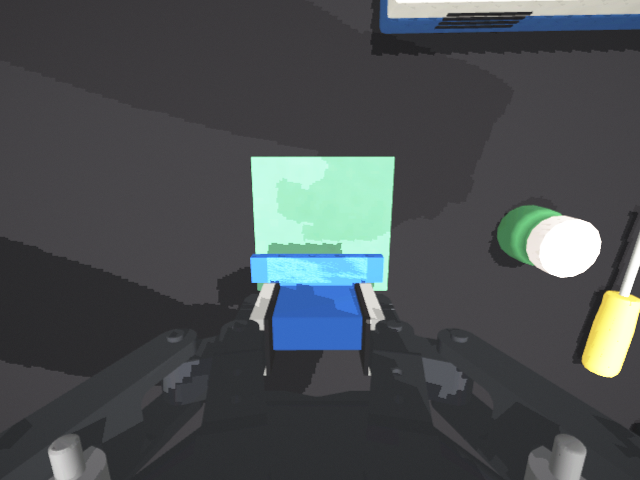

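>>> drive_tool(
  rows=[
    [0.4,0.1,2,0],
    [0.4,0.1,3,0],
    [0.1,0.1,3,0],
    [0,0,2,0],
    [0,0,0.8,0],
  ],
)

```text
t: 6.25
ee_pos: [454.0, 0.1, 37.5]
tool_rot: [0.652, 0.758, -0.001, -0.002]
force: [-0.7, -0.3, -0.2]
finger_gap: 0.391
```

>>> drive_tool(
  rows=[
    [0,0,0.2,0],
    [0,0,0.1,0],
    [0,0,0,0],
    [0,0,0,0],
  ],
)

```text
t: 6.65
ee_pos: [457.5, -0.5, 38.7]
tool_rot: [0.652, 0.758, 0.001, 0.001]
force: [0.2, -0.6, -0.0]
finger_gap: 0.391
```

>>> drive_tool(
  rows=[
    [0,0,0.1,0],
    [0,0,0.1,0],
    [0,0,0,0],
  ],
)

```text
t: 6.95
ee_pos: [456.3, -0.3, 35.3]
tool_rot: [0.652, 0.758, 0.0, 0.0]
force: [0.0, 0.4, -0.8]
finger_gap: 0.389
```

>>> drive_tool(
  rows=[
    [0,0,0.1,0],
    [0,0,0.1,0],
    [0,0,0,0],
  ],
)

```text
t: 7.25
ee_pos: [456.3, -0.3, 33.3]
tool_rot: [0.652, 0.758, -0.0, -0.0]
force: [0.5, -0.0, -2.0]
finger_gap: 0.39
```

>>> drive_tool(
  rows=[
    [0,0,0.1,0],
    [0,0,0,0],
  ],
)

```text
t: 7.45
ee_pos: [456.3, -0.3, 33.2]
tool_rot: [0.652, 0.758, -0.0, 0.0]
force: [-3.1, 0.5, 5.7]
finger_gap: 0.39
```

>>> drive_tool(
  rows=[
    [0,0,0.1,0],
    [0,0,0,0],
  ],
)

```text
t: 7.65
ee_pos: [456.4, -0.3, 33.2]
tool_rot: [0.652, 0.758, -0.0, 0.0]
force: [-5.4, 0.5, 10.6]
finger_gap: 0.392
```

>>> drive_tool(
  rows=[
    [0,0,-0.1,0],
    [0,0,0,0],
    [0,0,0,0],
    [0,0,0,0],
  ],
  hand=0.4,
)

```text
t: 8.05
ee_pos: [456.2, -0.3, 32.0]
tool_rot: [0.652, 0.758, -0.0, -0.0]
force: [-0.5, -1.3, 0.6]
finger_gap: 0.701
```

>>> drive_tool(
  rows=[
    [0,0,-1.5,0],
    [0,0,-3,0],
    [0,0,-3,0],
    [-1,0,-2,-8],
    [-2,0,0,-8],
  ],
)

```text
t: 8.55
ee_pos: [465.8, -29.3, 131.1]
tool_rot: [0.537, 0.844, 0.001, 0.003]
force: [0.3, 0.7, -0.1]
finger_gap: 0.7
```

```bash
python3 - <<'E'
from h import *
c,s,im=look('w5');np.set_printoptions(precision=2,suppress=True)
print(s['t'],s['ee_pos'],s['finger_gap'],tool(s,[456,0,60]))
look('s5','side')
i=cv2.imread('pics/s5.png');cv2.imwrite('pics/s5c.png',cv2.resize(i[200:300,200:350],None,fx=5,fy=5,interpolation=2))
E
```

```text
8.55 [465.8  -29.31 131.1 ] 0.7003978738097509 (array([3.1 , 0.31, 7.1 ]), np.float64(25.04865469090049))
```

View pics/w5.png

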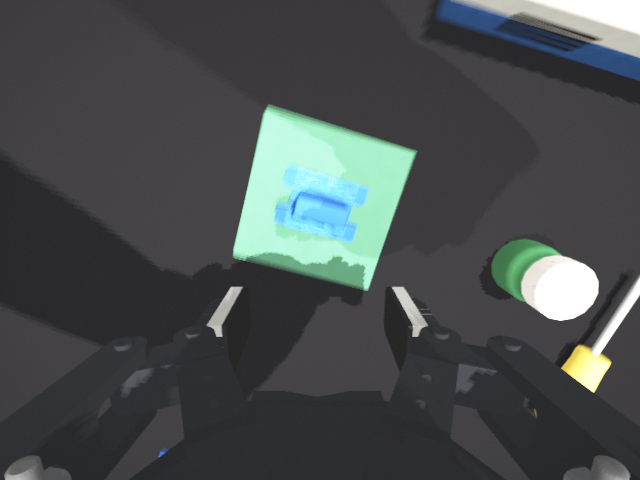

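View pics/s5c.png

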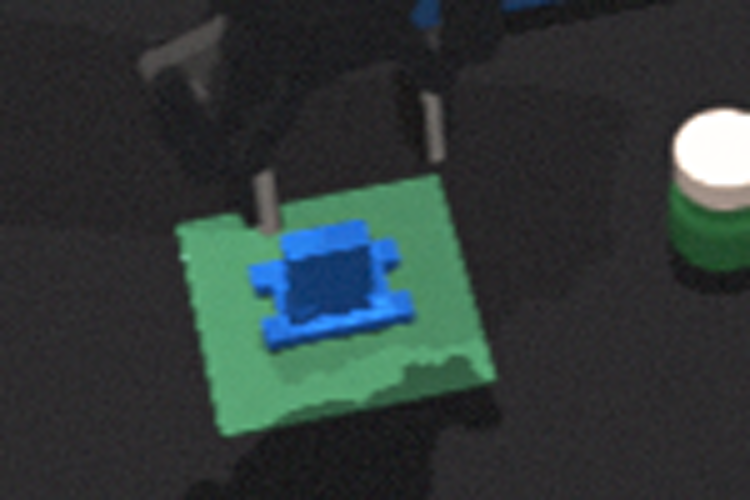

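>>> drive_tool(
  rows=[
    [0,0,0,-8.2],
    [0,0,0,-8.2],
    [0,0,0,-8.2],
    [0,0,0,-8.2],
    [0,0,0,-8.2],
  ],
)

```text
t: 9.15
ee_pos: [462.7, -28.7, 126.2]
tool_rot: [0.21, 0.978, 0.0, -0.001]
force: [-0.8, 0.1, 0.4]
finger_gap: 0.698
```

>>> drive_tool(
  rows=[
    [0,0,0,-8.2],
    [0,0,0,-8.2],
    [0,0,0,-8.2],
    [0,0,0,-8.2],
    [-1,2.5,0,0],
  ],
)

```text
t: 9.65
ee_pos: [468.8, -4.1, 126.3]
tool_rot: [-0.071, 0.997, -0.0, -0.001]
force: [-0.3, 0.6, 0.1]
finger_gap: 0.699
```

>>> drive_tool(
  rows=[
    [-1,0,0,0],
    [0,0,0,0],
    [0,0,0,0],
  ],
)

```text
t: 9.95
ee_pos: [479.3, -1.8, 126.7]
tool_rot: [-0.073, 0.997, -0.0, -0.001]
force: [0.9, 0.1, 0.1]
finger_gap: 0.698
```

```bash
python3 - <<'E'
from h import *
c,s,im=look('w6');np.set_printoptions(precision=2,suppress=True)
print(s['t'],s['ee_pos'],s['q'],s['finger_gap'],tool(s,[456,0,60]))
E
```

```text
9.95 [479.3   -1.76 126.74] [-0.14 -0.06 -0.26  1.37 -0.   -0.29] 0.6984692197632579 (array([2.27, 0.51, 6.68]), np.float64(98.35618989653463))
```

View pics/w6.png

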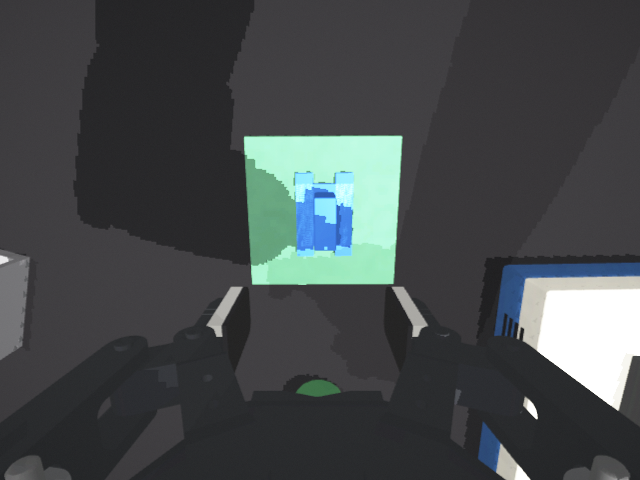

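The wrist view shows the keeper lying flat on the mat at about (325,214), with its handle running vertically. It's square to the tool.

```bash
python3 - <<'E'
from h import *
np.set_printoptions(precision=2,suppress=True)
c=cal('w6');s=ctrl.read_state();im=cv2.imread('pics/w6.png')[:,:,::-1].copy()
b=blobs(im,(97,110,40),(120,255,255),50)[0]; x,y,w,h=cv2.boundingRect(b);r=cv2.minAreaRect(b);print(x,y,w,h,r)
print(onz(c,(x+w/2,y+h/2),9), tool(s,onz(c,(x+w/2,y+h/2),9)))
cv2.imwrite('pics/w6c.png',cv2.resize(im[160:265,280:370,::-1],None,fx=5,fy=5,interpolation=2))
E
```

```text
296 186 57 70 ((324.0, 220.5), (56.0, 69.0), 0.0)
[460.94   0.13   9.  ] (array([ 1.76,  0.47, 11.79]), np.float64(98.34206999777437))
```

View pics/w6c.png

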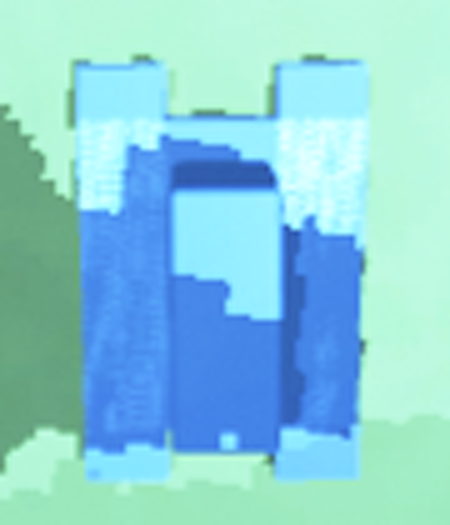

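```bash
python3 - <<'E'
from h import *
np.set_printoptions(precision=2,suppress=True)
c=cal('w6');s=ctrl.read_state()
for uv,z in [((324.4,214),9),((325.3,223.9),41)]:
  p=onz(c,uv,z);p[2]=34; print(p,tool(s,p))
E
```

```text
[455.94  -0.7   34.  ] (array([2.27, 0.46, 9.29]), np.float64(98.34206999777437))
[456.47  -0.74  34.  ] (array([2.22, 0.44, 9.29]), np.float64(98.34206999777437))
```

>>> drive_tool(
  rows=[
    [1.1,0.2,1,0],
    [1.1,0.2,2.5,0],
    [0,0,3,0],
    [0,0,2,0],
    [0,0,0.8,0],
  ],
)

```text
t: 10.5
ee_pos: [454.9, -1.1, 31.8]
tool_rot: [-0.073, 0.997, 0.0, -0.002]
force: [0.4, -0.4, 0.4]
finger_gap: 0.703
```

>>> drive_tool(
  rows=[
    [0,0,0,0],
    [0,0,0,0],
    [0,0,0,0],
  ],
)

```text
t: 10.8
ee_pos: [458.7, -1.3, 35.9]
tool_rot: [-0.073, 0.997, -0.0, 0.001]
force: [0.3, 0.2, -0.6]
finger_gap: 0.7
```

>>> drive_tool(
  rows=[
    [0,0,0,0],
    [0,0,0,0],
    [0,0,0,0],
    [0,0,0,0],
  ],
)

```text
t: 11.2
ee_pos: [457.5, -1.0, 34.5]
tool_rot: [-0.073, 0.997, -0.0, 0.0]
force: [-1.0, 1.0, -0.1]
finger_gap: 0.7
```

>>> drive_tool(
  rows=[
    [0,0,0,0],
    [0,0,0,0],
    [0,0,0,0],
    [0,0,0,0],
    [0,0,0,0],
  ],
  hand=-1,
  newtons=60,
)

```text
t: 11.7
ee_pos: [457.5, -1.0, 34.4]
tool_rot: [-0.073, 0.997, -0.0, 0.0]
force: [0.1, 0.1, 0.5]
finger_gap: 0.151
```

>>> drive_tool(
  rows=[
    [0,0,0,0],
    [0,0,0,0],
    [0,0,0,0],
    [0,0,0,0],
  ],
)

```text
t: 12.1
ee_pos: [457.5, -1.0, 34.4]
tool_rot: [-0.073, 0.997, -0.0, 0.0]
force: [0.2, 0.5, 1.5]
finger_gap: 0.155
```

>>> drive_tool(
  rows=[
    [0,0,-2,0],
    [0,0,-4,0],
    [0,0,-4,0],
    [0,0,-3,8.2],
    [0,0,-2,8.2],
  ],
)

```text
t: 12.6
ee_pos: [458.0, -1.1, 186.8]
tool_rot: [0.073, 0.997, -0.0, 0.001]
force: [0.7, -0.2, -1.0]
finger_gap: 0.151
```

>>> drive_tool(
  rows=[
    [0,0,0,8.2],
    [0,0,0,8.2],
    [0,0,0,8.2],
    [0,0,0,8.2],
    [0,0,0,8.2],
  ],
)

```text
t: 13.1
ee_pos: [456.8, -0.9, 183.6]
tool_rot: [0.417, 0.909, -0.0, -0.001]
force: [0.6, -0.2, -0.9]
finger_gap: 0.15
```

>>> drive_tool(
  rows=[
    [0,0,0,8.2],
    [0,0,0,8.2],
    [0,0,0,8.2],
    [0,0,0,8.2],
    [2,1,0,0],
  ],
)

```text
t: 13.6
ee_pos: [463.6, 19.0, 183.6]
tool_rot: [0.657, 0.754, -0.001, -0.0]
force: [1.1, 0.6, -0.3]
finger_gap: 0.154
```

>>> drive_tool(
  rows=[
    [3.5,2,0,0],
    [3.5,2,0,0],
    [3.5,1.5,0,0],
    [3,1,0,0],
    [0,0,0,0],
  ],
)

```text
t: 14.1
ee_pos: [509.2, 166.5, 183.2]
tool_rot: [0.653, 0.757, 0.0, -0.001]
force: [0.1, -0.1, -0.7]
finger_gap: 0.15
```

>>> drive_tool(
  rows=[
    [0,0,0,0],
    [0,0,0,0],
    [0,0,0,0],
    [0,0,0,0],
  ],
)

```text
t: 14.5
ee_pos: [509.5, 162.1, 184.4]
tool_rot: [0.655, 0.755, -0.0, 0.0]
force: [-0.1, -0.2, -1.7]
finger_gap: 0.151
```

```bash
python3 - <<'E'
from h import *
c,s,im=look('w7');np.set_printoptions(precision=2,suppress=True)
print(s['t'],s['ee_pos'],s['q'],s['finger_gap'],tool(s,[530,252,120]))
look('sc7','scene')
i=cv2.imread('pics/sc7.png');cv2.imwrite('pics/sc7c.png',cv2.resize(i[230:430,310:510],None,fx=4,fy=3,interpolation=2))
E
```

```text
14.5 [509.45 162.15 184.4 ] [ 0.18  0.07 -0.02  1.49 -0.    1.61] 0.15052268465930171 (array([8.61, 3.3 , 6.44]), np.float64(8.106985085218339))
```

View pics/w7.png

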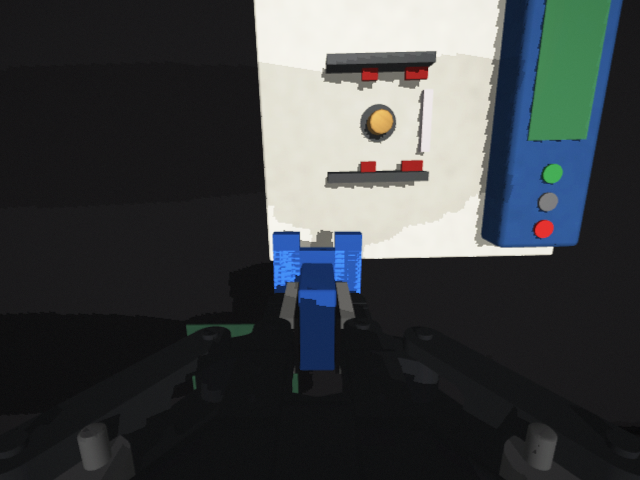

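View pics/sc7c.png

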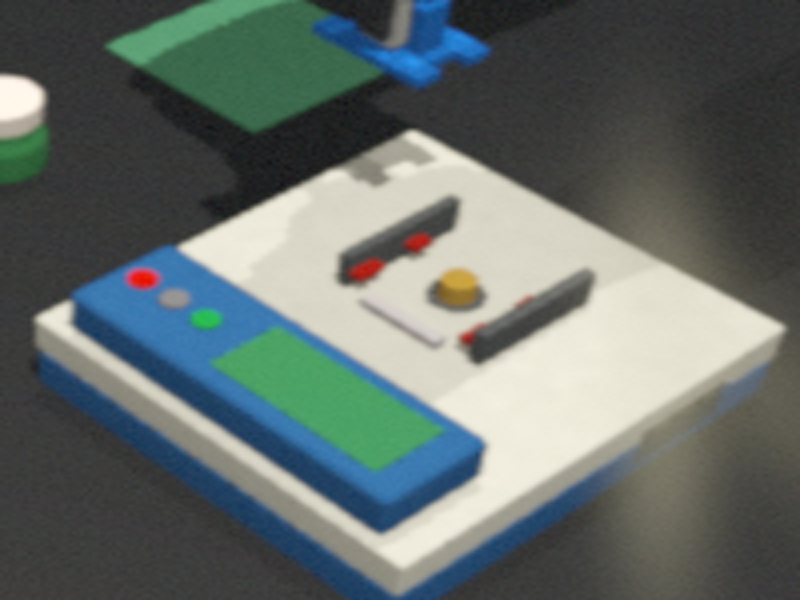

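The wrist view shows the plunger at (381,122), the cheeks at rows 55–68 and 172–180, the red lips, and the held keeper at (318,260). The cell's edges are nearly parallel to the tool.

```bash
python3 - <<'E'
from h import *
np.set_printoptions(precision=2,suppress=True)
c=cal('w7');im=cv2.imread('pics/w7.png')
cv2.imwrite('pics/w7c.png',cv2.resize(im[40:200,310:450],None,fx=5,fy=3.7,interpolation=2))
g=im[:,:,::-1].copy()
for b in blobs(g,(15,100,80),(25,255,255),50)[:3]:
  r=cv2.minEnclosingCircle(b);print(r,onz(c,r[0],69))
E
```

```text
((380.93023681640625, 121.03488159179688), 12.594171524047852) [539.68 251.86  69.  ]
```

View pics/w7c.png

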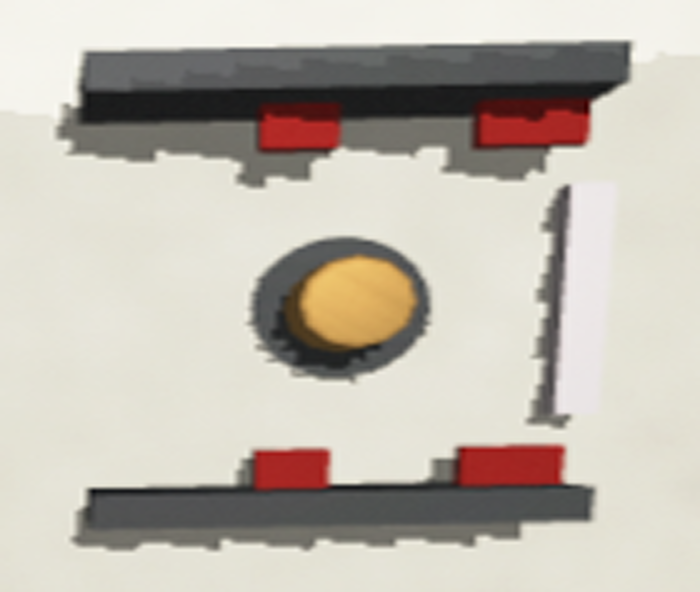

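```bash
python3 - <<'E'
from h import *
np.set_printoptions(precision=2,suppress=True)
c=cal('w7');s=ctrl.read_state()
f=lambda x,y,z:onz(c,(310+x/5,40+y/3.7),z)
P={}
for n,x,y,z in [('farL',82,90,79),('farR',630,80,79),('nearL',88,489,79),('nearR',590,487,79),('pl',359,302,69),('st1',570,185,62),('st2',556,412,62),
 ('lipF1',260,104,68),('lipF1b',260,150,68),('lipF1c',340,150,68),('lipF2',476,148,68),('lipF2c',588,146,68),('lipN1',254,450,68),('lipN1c',329,450,68),('lipN2',458,447,68),('lipN2c',563,445,68)]:
  P[n]=f(x,y,z)
ang=lambda a,b:np.degrees(np.arctan2(*(P[b]-P[a])[1::-1]))
print(ang('farL','farR'),ang('nearL','nearR'),ang('st2','st1')-90,ang('lipN1','lipN2c'),ang('lipF1b','lipF2c'))
yaw=np.radians(8.3); e=np.array([np.cos(yaw),np.sin(yaw)]);n=np.array([-e[1],e[0]])
for k,p in P.items():
  d=p[:2]-P['pl'][:2]; print(k,p[:2],'rel home', round(d@e-8,1),round(d@n,1))
E
```

```text
9.373807961395164 8.398832884337947 10.019343955021654 9.315191719632947 8.959838440402223
farL [499.3  277.91] rel home -44.8 32.0
farR [564.46 288.67] rel home 21.2 33.2
nearL [509.53 214.92] rel home -43.8 -31.8
nearR [574.37 224.49] rel home 21.8 -31.7
pl [540.31 251.58] rel home -8.0 0.0
st1 [565.35 275.65] rel home 20.2 20.2
st2 [572.16 237.08] rel home 21.4 -18.9
lipF1 [521.92 281.44] rel home -21.9 32.2
lipF1b [523.19 274.32] rel home -21.7 25.0
lipF1c [533.34 275.76] rel home -11.4 24.9
lipF2 [550.52 278.52] rel home 6.0 25.2
lipF2c [564.64 280.85] rel home 20.3 25.4
lipN1 [531.25 224.46] rel home -20.9 -25.5
lipN1c [541.34 225.89] rel home -10.7 -25.6
lipN2 [558.59 228.89] rel home 6.8 -25.1
lipN2c [572.63 231.24] rel home 21.0 -24.8
```

```bash
python3 - <<'E'
from h import *
im=cv2.imread('pics/w7.png')
cv2.imwrite('pics/w7d.png',cv2.resize(im[220:380,250:390],None,fx=5,fy=3.7,interpolation=2))
E
```

```text
(no output)
```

View pics/w7d.png

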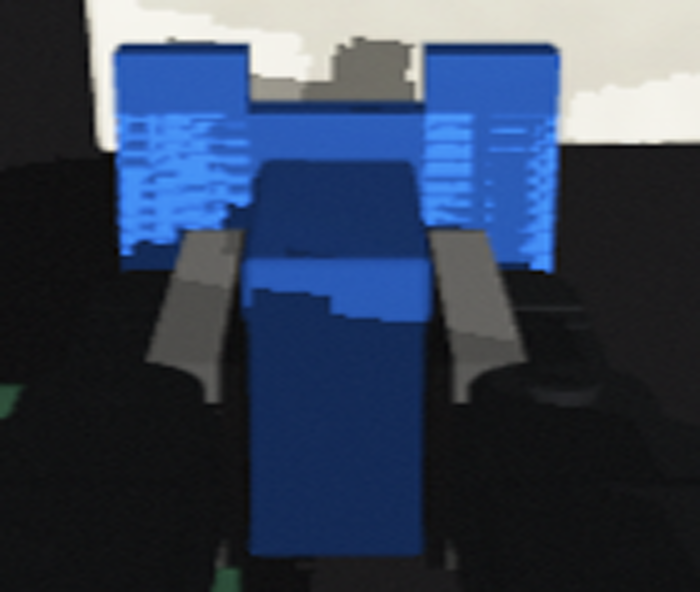

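```bash
python3 - <<'E'
from h import *
np.set_printoptions(precision=2,suppress=True)
c=cal('w7');s=ctrl.read_state();print(s['ee_pos'])
f=lambda x,y,z:onz(c,(250+x/5,220+y/3.7),z)
a,b=f(115,47,159),f(557,47,159);m=(a+b)/2;print(a,b,np.linalg.norm(a-b),np.degrees(np.arctan2(*(b-a)[1::-1])))
yaw=np.radians(8.3);n=np.array([-np.sin(yaw),np.cos(yaw)])
print('keeper from plate',m[:2]-30*n)
q=[f(*t,191) for t in[(242,260),(432,260),(250,555),(424,555)]];print('handle',np.mean(q,0),np.linalg.norm(q[0]-q[1]),np.linalg.norm(q[0]-q[2]))
E
```

```text
[509.5  162.4  184.46]
[486.46 189.83 159.  ] [525.09 195.33 159.  ] 39.018838299023685 8.098189111901545
keeper from plate [510.11 162.9 ]
handle [510.1 162.6 191. ] 13.703803112954514 33.16797764274034
```

>>> drive_tool(
  rows=[
    [2,1,0,0],
    [2.4,1,0,0],
    [2.4,1,1,0],
    [1.5,0.4,2,0],
    [0,0,2,-1],
  ],
)

```text
t: 15.1
ee_pos: [532.0, 252.0, 134.3]
tool_rot: [0.647, 0.762, 0.001, 0.0]
force: [0.8, -0.1, -0.9]
finger_gap: 0.155
```

>>> drive_tool(
  rows=[
    [0,0,1,0],
    [0,0,0,0],
    [0,0,0,0],
    [0,0,0,0],
    [0,0,0,0],
  ],
)

```text
t: 15.6
ee_pos: [532.2, 250.1, 125.9]
tool_rot: [0.648, 0.761, 0.001, 0.001]
force: [-0.4, 1.1, -0.3]
finger_gap: 0.153
```

```bash
python3 - <<'E'
from h import *
c,s,im=look('w8');np.set_printoptions(precision=2,suppress=True)
print(s['t'],s['ee_pos'],s['q'],s['finger_gap'],tool(s,[531.8,250,120]))
for n in ['scene','side']:
  look(n+'8',n)
i=cv2.imread('pics/scene8.png');cv2.imwrite('pics/sc8c.png',cv2.resize(i[230:390,340:500],None,fx=5,fy=3.7,interpolation=2))
i=cv2.imread('pics/side8.png');cv2.imwrite('pics/si8c.png',cv2.resize(i[80:220,240:400],None,fx=5,fy=4,interpolation=2))
E
```

```text
15.6 [532.19 250.07 125.87] [0.33 0.22 0.03 1.38 0.   1.74] 0.15255638434355334 (array([-0.  , -0.04,  0.59]), np.float64(9.162509212701586))
```

View pics/w8.png

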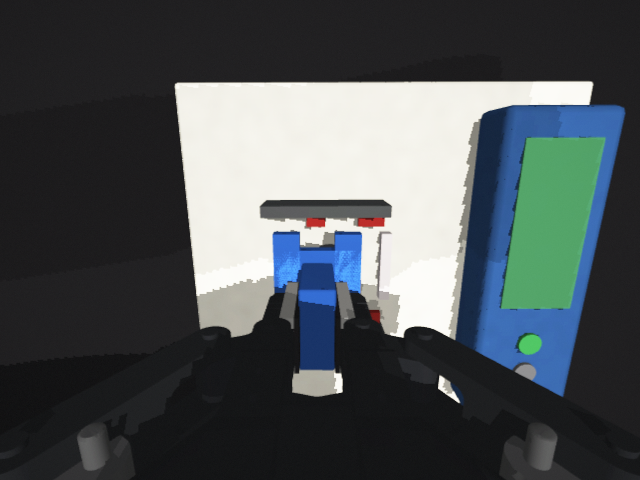

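View pics/sc8c.png

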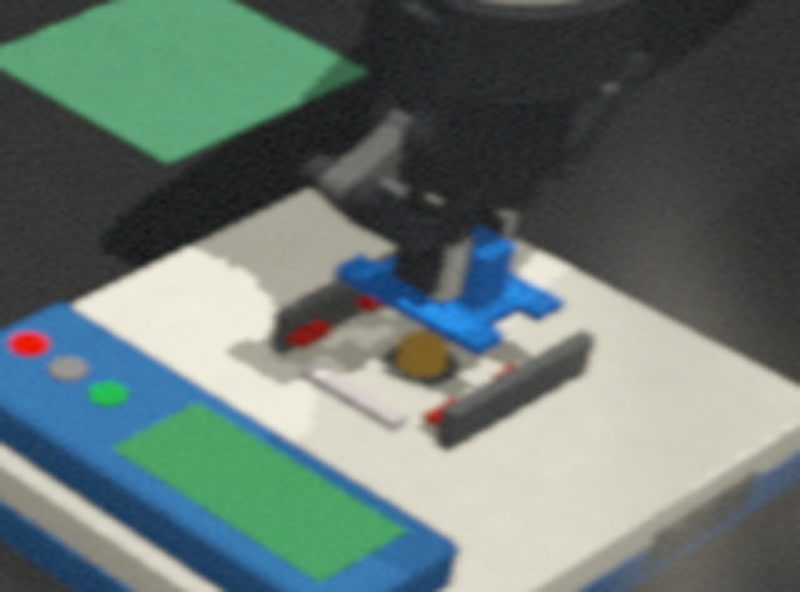

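View pics/si8c.png

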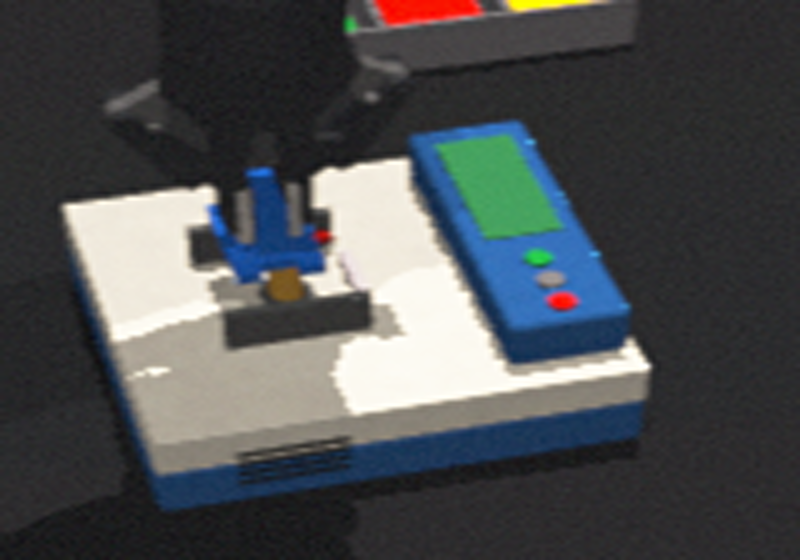

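```bash
python3 - <<'E'
from h import *
im=cv2.imread('pics/w8.png')
cv2.imwrite('pics/w8c.png',cv2.resize(im[190:340,250:400],None,fx=5,fy=3.9,interpolation=2))
E
```

```text
(no output)
```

View pics/w8c.png

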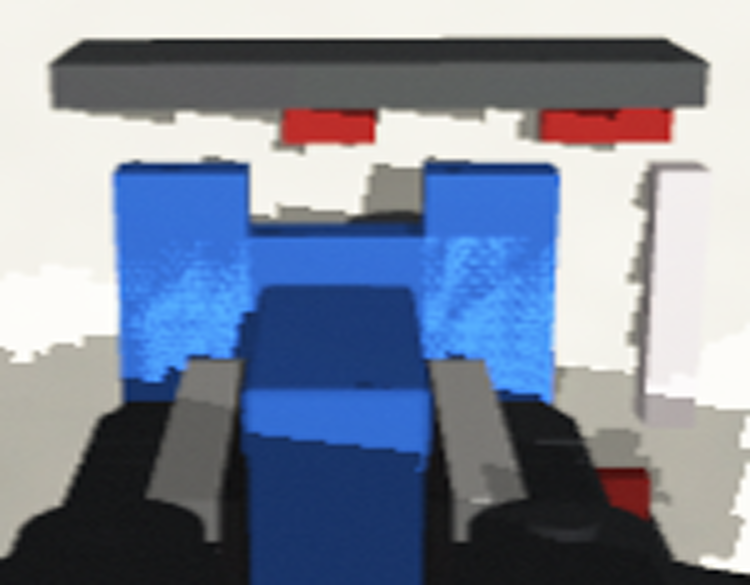

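```bash
python3 - <<'E'
from h import *
np.set_printoptions(precision=2,suppress=True)
c=cal('w8');s=ctrl.read_state();print(s['ee_pos'])
f=lambda x,y,z:onz(c,(250+x/5,190+y/3.9),z)[:2]
yaw=np.radians(9.16);e=np.array([np.cos(yaw),np.sin(yaw)]);n=np.array([-e[1],e[0]])
a,b=f(115,173,100.5),f(557,173,100.5);k=(a+b)/2-30*n;print('keeper',k,np.linalg.norm(a-b))
for nm,x,y,z,hx,hy in [('chL',50,107,79,-44,32.5),('chR',706,107,79,22,32.5),('l1a',282,142,68,-21,25.5),('l1b',376,142,68,-11,25.5),('l2a',541,142,68,7,25.5),('l2b',671,142,68,21,25.5),('st',652,172,62,21,None)]:
  d=f(x,y,z)-k; print(nm,'home-keeper',round(d@e-hx,1),None if hy is None else round(d@n-hy,1))
u=f(652,172,62);v=f(640,415,62);print(np.degrees(np.arctan2(*(u-v)[::-1]))-90)
u=f(50,107,79);v=f(706,107,79);print(np.degrees(np.arctan2(*(v-u)[::-1])))
E
```

```text
[531.75 250.15 125.17]
keeper [532.95 250.08] 39.078950526741174
chL home-keeper 15.4 1.0
chR home-keeper 15.1 1.0
l1a home-keeper 15.3 1.0
l1b home-keeper 15.4 1.0
l2a home-keeper 15.2 1.0
l2b home-keeper 15.1 1.0
st home-keeper 14.5 None
9.820743794910612
9.122757832773928
```

>>> drive_tool(
  rows=[
    [0.1,-0.05,0,0],
    [0,0,0.5,0],
    [0,0,0.8,0],
    [0,0,0.6,0],
    [0,0,0,0],
  ],
  newtons=80,
)

```text
t: 16.25
ee_pos: [529.3, 250.6, 103.2]
tool_rot: [0.648, 0.762, -0.002, -0.001]
force: [0.5, -0.1, -0.9]
finger_gap: 0.147
```

>>> drive_tool(
  rows=[
    [0,0,0.2,0],
    [0,0,0.2,0],
    [0,0,0.2,0],
    [0,0,0,0],
    [0,0,0,0],
  ],
)

```text
t: 16.75
ee_pos: [530.9, 251.1, 100.1]
tool_rot: [0.648, 0.762, 0.0, 0.0]
force: [-1.3, -0.2, 2.2]
finger_gap: 0.146
```

```bash
python3 - <<'E'
from h import *
c,s,im=look('w9');np.set_printoptions(precision=2,suppress=True)
print(s['t'],s['ee_pos'],s['force'],s['ft_torque'],s['finger_gap'])
cv2.imwrite('pics/w9c.png',cv2.resize(im[190:340,250:400,::-1],None,fx=5,fy=3.9,interpolation=2))
E
```

```text
16.75 [530.86 251.08 100.09] [-1.33 -0.21  2.16] [-0.07  0.25 -0.  ] 0.14557670765881012
```

View pics/w9c.png

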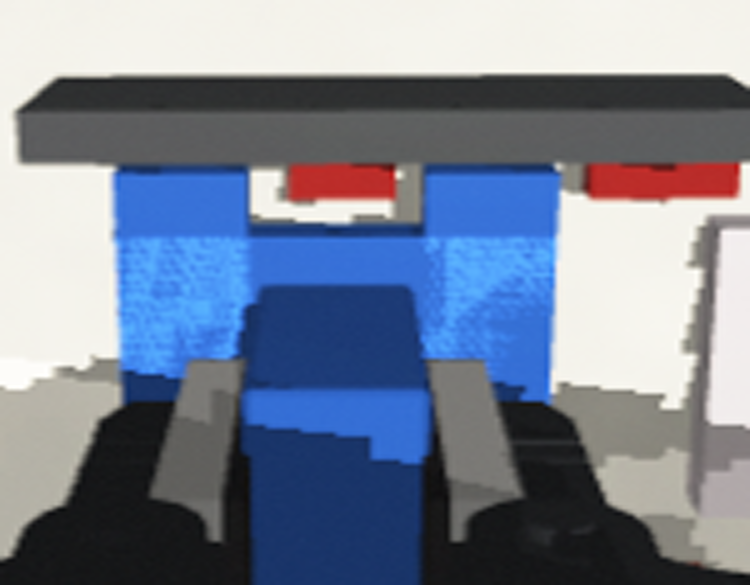

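```bash
python3 - <<'E'
from h import *
np.set_printoptions(precision=2,suppress=True)
c=cal('w9');s=ctrl.read_state();print(s['ee_pos'])
f=lambda x,y,z:onz(c,(250+x/5,190+y/3.9),z)[:2]
yaw=np.radians(9.16);e=np.array([np.cos(yaw),np.sin(yaw)]);n=np.array([-e[1],e[0]])
z=s['ee_pos'][2]-31.4+6
a,b=f(115,173,z),f(558,173,z);k=(a+b)/2-30*n;print('keeper',k,np.linalg.norm(a-b))
for nm,x,y,z,hx,hy in [('chL',18,162,79,-44,32.5),('l1a',289,197,68,-21,25.5),('l1b',396,197,68,-11,25.5),('l2a',588,197,68,7,25.5),('l2b',739,197,68,21,25.5),('st',715,228,62,21,None)]:
  d=f(x,y,z)-k; print(nm,'home-keeper',round(d@e-hx,1),None if hy is None else round(d@n-hy,1))
E
```

```text
[530.84 251.13 100.06]
keeper [531.56 251.08] 39.17253402660668
chL home-keeper 16.7 -0.2
l1a home-keeper 16.6 -0.1
l1b home-keeper 16.5 -0.1
l2a home-keeper 16.4 -0.1
l2b home-keeper 16.4 -0.0
st home-keeper 15.8 None
```

>>> drive_tool(
  rows=[
    [0,0.05,0.2,0],
    [0,0,0.2,0],
    [0,0,0.2,0],
    [0,0,0.2,0],
    [0,0,0.2,0],
  ],
)

```text
t: 17.3
ee_pos: [531.1, 251.2, 89.9]
tool_rot: [0.648, 0.762, 0.0, 0.0]
force: [-4.3, -0.9, 7.0]
finger_gap: 0.15
```

>>> drive_tool(
  rows=[
    [0,0,0.1,0],
    [0,0,0.1,0],
    [0,0,0,0],
    [0,0,0,0],
  ],
)

```text
t: 17.7
ee_pos: [531.1, 251.2, 88.4]
tool_rot: [0.648, 0.762, 0.0, 0.0]
force: [-4.6, -0.8, 8.1]
finger_gap: 0.146
```

>>> drive_tool(
  rows=[
    [0,0,0.1,0],
    [0,0,0,0],
    [0,0,0,0],
  ],
)

```text
t: 18.0
ee_pos: [531.1, 251.2, 87.6]
tool_rot: [0.648, 0.762, 0.0, 0.0]
force: [-4.8, -1.1, 7.9]
finger_gap: 0.151
```

>>> drive_tool(
  rows=[
    [0,0,0.05,0],
    [0,0,0,0],
    [0,0,0,0],
  ],
)

```text
t: 18.3
ee_pos: [531.1, 251.2, 87.1]
tool_rot: [0.648, 0.762, 0.0, 0.0]
force: [-3.6, -1.1, 8.5]
finger_gap: 0.153
```

```bash
python3 - <<'E'
from h import *
c,s,im=look('w10');np.set_printoptions(precision=2,suppress=True)
print(s['t'],s['ee_pos'],s['force'],s['ft_torque'],s['finger_gap'])
cv2.imwrite('pics/w10c.png',cv2.resize(im[190:340,250:400,::-1],None,fx=5,fy=3.9,interpolation=2))
look('side10','side')
i=cv2.imread('pics/side10.png');cv2.imwrite('pics/si10c.png',cv2.resize(i[80:220,240:400],None,fx=5,fy=4,interpolation=2))
E
```

```text
18.3 [531.07 251.21  87.13] [-3.58 -1.08  8.5 ] [-0.27  0.88 -0.01] 0.1534417747821378
```

View pics/w10c.png

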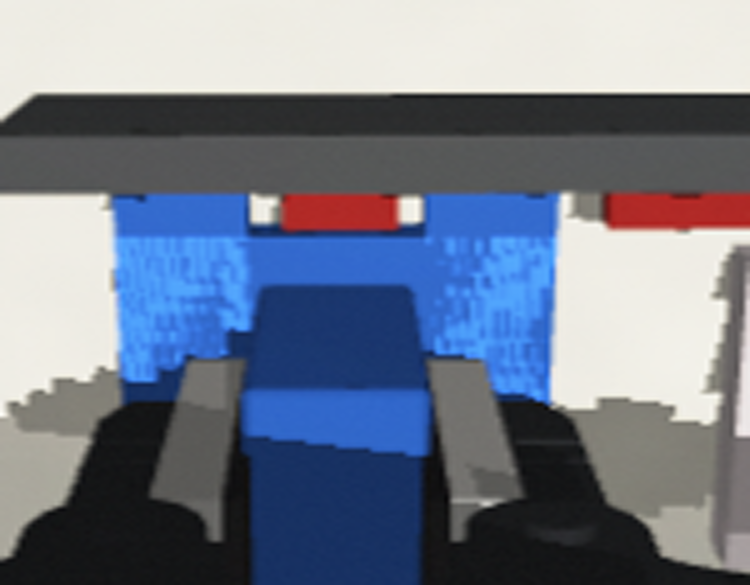

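View pics/si10c.png

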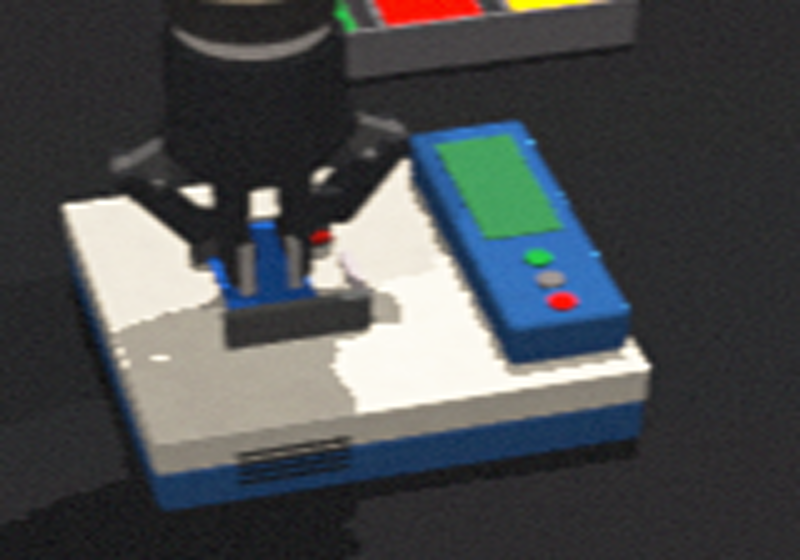

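The ears have passed beside the lip, which sits at 282–398 in the crop, between the ears at 248 and 425. The spring force reads about 8.5 N. Now I'll slide the plate toward the stop.

>>> drive_tool(
  rows=[
    [0,0.2,0,0],
    [0,0.2,0,0],
    [0,0.2,0,0],
    [0,0,0,0],
  ],
)

```text
t: 18.8
ee_pos: [535.7, 252.1, 86.6]
tool_rot: [0.648, 0.762, -0.001, -0.001]
force: [-7.0, -1.7, 8.8]
finger_gap: 0.145
```

>>> drive_tool(
  rows=[
    [0,0.2,0,0],
    [0,0.2,0,0],
    [0,0.2,0,0],
    [0,0,0,0],
  ],
)

```text
t: 19.2
ee_pos: [541.5, 253.1, 86.6]
tool_rot: [0.648, 0.762, -0.001, -0.001]
force: [-5.5, 0.3, 9.5]
finger_gap: 0.147
```

>>> drive_tool(
  rows=[
    [0,0.2,0,0],
    [0,0.1,0,0],
    [0,0.1,0,0],
    [0,0,0,0],
  ],
)

```text
t: 19.6
ee_pos: [545.3, 253.8, 86.6]
tool_rot: [0.648, 0.762, -0.001, -0.001]
force: [-7.7, -2.0, 9.8]
finger_gap: 0.147
```

>>> drive_tool(
  rows=[
    [0,0.1,0,0],
    [0,0.05,0,0],
    [0,0,0,0],
  ],
)

```text
t: 19.9
ee_pos: [546.4, 253.9, 86.6]
tool_rot: [0.648, 0.762, -0.001, -0.001]
force: [-6.9, -1.4, 9.9]
finger_gap: 0.15
```

>>> drive_tool(
  rows=[
    [0,0.1,0,0],
    [0,0,0,0],
  ],
)

```text
t: 20.1
ee_pos: [547.4, 254.1, 86.6]
tool_rot: [0.648, 0.762, -0.001, -0.001]
force: [-7.8, -1.3, 10.1]
finger_gap: 0.149
```

>>> drive_tool(
  rows=[
    [0,0.1,0,0],
    [0,0,0,0],
  ],
)

```text
t: 20.3
ee_pos: [548.3, 254.3, 86.6]
tool_rot: [0.648, 0.762, -0.001, -0.002]
force: [-6.8, -1.6, 10.3]
finger_gap: 0.15
```

```bash
python3 - <<'E'
from h import *
c,s,im=look('w11');np.set_printoptions(precision=2,suppress=True)
print(s['t'],s['ee_pos'],s['force'],s['ft_torque'],s['finger_gap'])
cv2.imwrite('pics/w11c.png',cv2.resize(im[190:340,250:400,::-1],None,fx=5,fy=3.9,interpolation=2))
E
```

```text
20.3 [548.31 254.28  86.6 ] [-6.77 -1.64 10.28] [-0.33  1.73  0.01] 0.149900304741444
```

View pics/w11c.png

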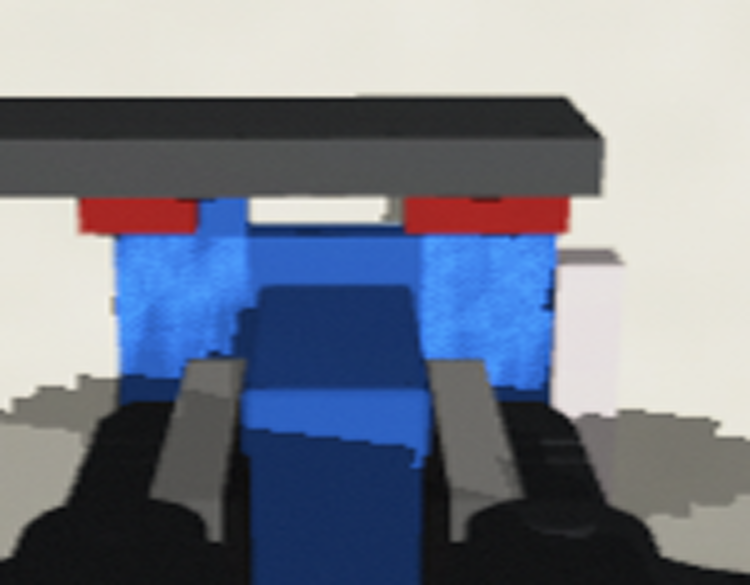

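>>> drive_tool(
  rows=[
    [0,0.1,0,0],
    [0,0,0,0],
  ],
)

```text
t: 20.55
ee_pos: [548.5, 254.3, 86.6]
tool_rot: [0.648, 0.762, -0.002, -0.002]
force: [-9.3, -1.9, 11.2]
finger_gap: 0.147
```

>>> drive_tool(
  rows=[
    [0,0.05,0,0],
    [0,0,0,0],
  ],
)

```text
t: 20.75
ee_pos: [548.5, 254.3, 86.7]
tool_rot: [0.648, 0.762, -0.002, -0.002]
force: [-11.3, -2.2, 11.2]
finger_gap: 0.147
```

>>> drive_tool(
  rows=[
    [0,0,-0.1,0],
    [0,0,-0.1,0],
    [0,-0.05,0,0],
    [0,0,0,0],
  ],
)

```text
t: 21.15
ee_pos: [548.5, 254.3, 87.6]
tool_rot: [0.648, 0.762, -0.002, -0.002]
force: [-7.8, -1.0, 8.3]
finger_gap: 0.147
```

>>> drive_tool(
  rows=[
    [0,0,0,0],
    [0,0,0,0],
    [0,0,0,0],
    [0,0,0,0],
  ],
  hand=-0.1,
)

```text
t: 21.55
ee_pos: [551.6, 254.3, 87.4]
tool_rot: [0.648, 0.761, 0.0, 0.0]
force: [-0.4, -0.4, -0.2]
finger_gap: 0.449
```

```bash
python3 - <<'E'
from h import *
c,s,im=look('w12');np.set_printoptions(precision=2,suppress=True)
print(s['t'],s['ee_pos'],s['force'],s['ft_torque'],s['finger_gap'])
cv2.imwrite('pics/w12c.png',cv2.resize(im[190:340,250:400,::-1],None,fx=5,fy=3.9,interpolation=2))
E
```

```text
21.55 [551.63 254.32  87.39] [-0.36 -0.39 -0.2 ] [-0.01 -0.02 -0.04] 0.4488356021901016
```

View pics/w12c.png

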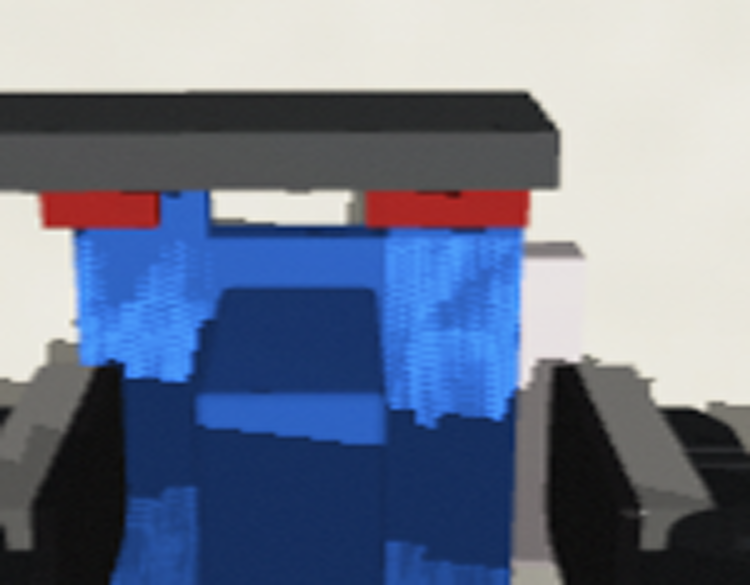

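>>> drive_tool(
  rows=[
    [0,0,-0.5,0],
    [0,0,-1.5,0],
    [0,0,-2.5,0],
    [0,0,-3,0],
    [-2,0,-2,0],
  ],
)

```text
t: 22.1
ee_pos: [555.3, 236.6, 186.9]
tool_rot: [0.647, 0.762, 0.002, 0.001]
force: [0.8, -0.1, 0.7]
finger_gap: 0.448
```

>>> drive_tool(
  rows=[
    [-3,0,0,0],
    [-2,0,0,0],
    [0,0,0,0],
    [0,0,0,0],
    [0,0,0,0],
  ],
)

```text
t: 22.6
ee_pos: [562.6, 186.0, 183.4]
tool_rot: [0.648, 0.762, 0.0, 0.0]
force: [0.7, 0.5, 0.2]
finger_gap: 0.45
```

```bash
python3 - <<'E'
from h import *
c,s,im=look('w13');np.set_printoptions(precision=2,suppress=True)
print(s['t'],s['ee_pos'],s['force'],s['qd'])
look('side13','side');look('scene13','scene')
i=cv2.imread('pics/scene13.png');cv2.imwrite('pics/sc13c.png',cv2.resize(i[270:390,350:500],None,fx=5,fy=4.8,interpolation=2))
E
```

```text
22.6 [562.56 186.04 183.39] [0.69 0.5  0.17] [ 0.01  0.01 -0.01 -0.   -0.   -0.  ]
```

View pics/w13.png

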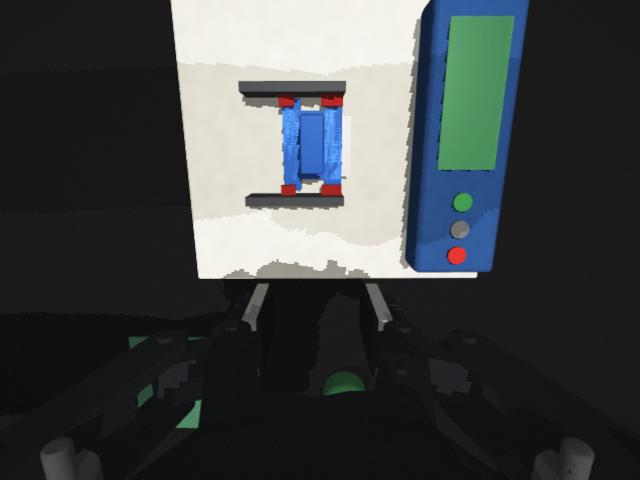

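View pics/sc13c.png

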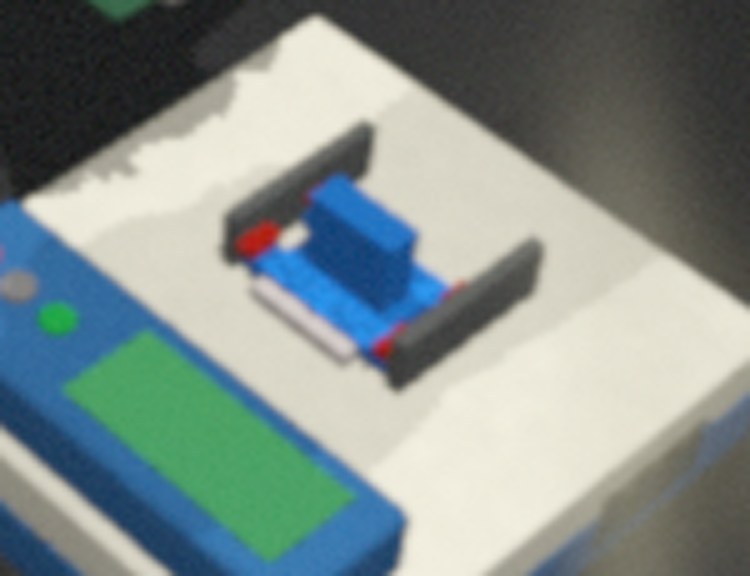

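View pics/side13.png

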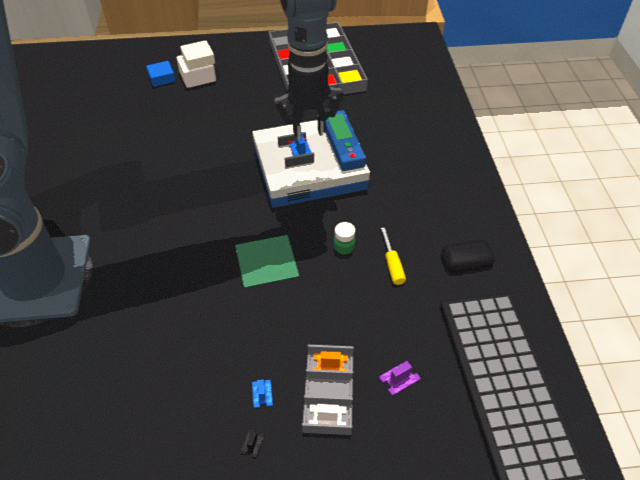

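The keeper lies under all four lips against the stop, with the arm clear of it. The spares, jar and screwdriver look unmoved, so I'm handing in.

```bash
python3 -c "
from h import *
print(ctrl.finish_job(), ctrl.read_state()['t'])"
```

```text
the job is handed in; nothing more can be done
the job is handed in; nothing more can be done
```

The blue keeper is locked in the sample cell with the plunger trapped, and I handed the job in at about 22.7 s of the 53 s allowed.

I took the keeper from the rack by its handle ends, set it flat on the mat and let go. I then took it again by the handle's thin sides, pressed the plunger down at the bay and slid the plate about 17.5 mm to the stop. There the sideways push rose to about 11 N with no further travel.

**Last checks:**
- **Keeper:** after release, the wrist and scene pictures show its ears under all four red lips and against the stop. It stayed there as the gripper drew clear. The plunger is hidden under the plate, so I judged that it is trapped from the keeper's position.
- **Robot:** the arm was still and touching nothing, with force readings under 1 N. The largest reading I saw was about 16 N.
- **Everything else:** the orange and white plates, jar, screwdriver and look-alikes appear where they were.

**Disagreements:** one y estimate at the bay was off by about 1 mm and was settled by a closer look before pressing. The tool also sprang about 3 mm sideways on release, without moving the keeper. No check failed.

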